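# Seat the compartment tray in the salad bowl

## Task

The white compartment tray is sitting too high on the round salad bowl because it is turned out of place. With your fingertips turn the tray round in the bowl, without lifting it, until the notch in its edge stands over the lug on the bowl's rim, then press it down until it is fully home, its edge flush with the bowl's rim. Leave the other things on the table where they are, and finish with your hand clear.

Things in the scene. Friction and masses are not known exactly. Their poses are not given: they have to be found in the camera images.
- bowl: Round purple plastic salad bowl, 184 mm across the rim, rim top 74 mm above the table; stands firmly on a non-slip foot and does not move. Origin: centre of its underside, on the table; z up; its x axis points from the centre through the locating lug.
- lug_top (a point): The bowl's locating lug (the pin): fixed, upright, 14 mm wide with a round inner end, crossing the rim radially from 74 mm off the bowl's axis; top 77 mm above the table (3 mm above the rim). Outside the rim it widens to an ear 22 mm wide reaching 111 mm from the axis, always seen from above past the tray's edge. The point lies on its top, 80 mm from the bowl's axis.
- tray: White tray centred in the bowl's mouth; turns about and slides down the bowl's axis. Origin: on its axis at the flange's underside; z up; x axis points through its notch. Flange 172 mm across, 5 mm thick, underside 78 mm above the table at the start (1 mm clear of the lug), 69 mm when home, its top then flush with the bowl's rim (74 mm). Four walls split its well into compartments.
- tray_well (a point): Middle of the floor of the compartment next to the notch, 43 mm from the tray's axis toward the notch, 28 mm below the flange's underside. The round well is 128 mm across at the floor. Four upright radial walls, 3 mm thick, stand 45, 135, 225, 315 degrees from the notch, tops 2 mm above the flange's underside; between them four equal open compartments round a middle cup 40 mm across.
- tray_notch (a point): The one notch in the tray's flange: parallel-sided, 20 mm wide (3 mm spare each side of the lug), open outward, 14 mm deep radially. The point lies mid-notch, 80 mm from the tray's axis, at the flange's underside; it is straight over the lug's point when lined up. At the start it is 40 to 180 degrees from the lug, either way round.
- tray_cap (a point): Centre of the top of the flat round cap on the middle cup, 43 mm across, 10 mm above the flange's underside: the place to press. A silicone seal keeps the tray level at any height and angle it is left: turning takes about 0.1 N m, pressing down about 5 N. It goes down only with the notch over the lug; otherwise it stops on the lug after 1 mm.
- lunchbox: Bystander: open purple lunchbox 165 x 235 x 58 mm with a sliding divider door, behind the bowl, fixed. Origin: centre of its underside.
- bowl_lid: Bystander: the bowl's loose purple lid, a flat disc 188 mm across, 13 mm thick, with three clips, lying on the table. Origin: centre of its underside.
- plate_low: Bystander: the lower of two stacked white melamine plates, 180 mm across, 16 mm high. Origin: centre of its underside.
- plate_top: Bystander: the upper plate of the stack, the same size; stack 26 mm high. Origin: centre of its underside.
- cutlery: Bystander: steel fork and spoon lying in a purple clip holder, 185 x 64 x 16 mm. Origin: underside, near the middle; long along its x axis.
- bottle: Bystander: small glass bottle with a metal screw cap, 50 mm across, 108 mm high, standing. Origin: centre of its underside.
- dip_pot: Bystander: small lidded sauce pot, 49 mm across, 35 mm high. Origin: centre of its underside.
- mug: Bystander: mug 82 mm across, 92 mm high. Origin: centre of its underside.

How it is judged:
At the end, for the whole second after the job is handed in: The tray's notch is round the lug (points within 4.5 mm seen from above), the tray is down on the bowl's ledge to within 1.5 mm (flange flush with the rim), and it is at rest (horizontal distance between tray_notch and lug_top below 0.0045 m and z of tray_notch in the frame of bowl below 0.0705 m and linear speed of tray below 0.01 m/s and angular speed of tray below 0.05 rad/s); the robot touches nothing.
It fails at once if the tray was lifted (more than 6 mm above where it started) (z of tray_notch in the frame of bowl above 0.0845 m).
It fails at once if a bystander (lid, plates, cutlery, bottle, sauce pot or mug) was moved more than 30 mm (distance of any of bowl_lid, plate_low, plate_top, cutlery, bottle, dip_pot, mug from where it was at the start of the episode above 0.03 m).
It fails at once if the bottle, the sauce pot or the mug was knocked over (angle between any of bottle, dip_pot, mug's own z axis and vertical above 0.5 rad).
It also fails if it takes over 45 s, if anything falls off the work surface, if the arm or the gripper's body presses on something with over 40 N, if the wrist force passes 120 N, or if a joint passes its speed limit or range.

## Robot

A 6-joint arm with a two-finger parallel gripper is mounted at the origin on the work surface. World frame = base frame: x ahead of the robot, y to its left, z up, the work surface at z = 0. Lengths are in m, angles in rad, forces in N, time in s.
With the tool pointing down it reaches from about 0.375 to 0.9 m from the base axis. Payload 3.1 kg.
Tool frame: the origin (TCP) lies between the finger pads; the fingertips stand 8 mm ahead of it and the grasp point (between the pads) lies 11 mm behind it; z points along the fingers, y is the line along which they close (so a half turn about z gives the same grasp; the last joint's range is limited). The gripper opens to 87 mm and grips with 3 to 60 N. Pads are 19 mm wide; open, the fingers measure 117 mm over their backs; the gripper's body (75 mm by 190 mm) begins 51 mm behind the grasp point.
Start: joints at [1.004, 0.527, 1.433, -0, 1.181, -0.178], TCP at [0.237, 0.578, 0.231] pointing down, gripper open.
Joint ranges: [-3.08, 3.08], [-0.75, 2.2], [0.22, 2.44], [-1.43, 4.57], [0, 2.65], [-2.85, 2.85]. Speed limits (rad/s): [2.79, 2.79, 3.14, 3.14, 3.14, 3.14].

## Interface

Orientations are given as a unit quaternion [x, y, z, w].
In Python, from rig import robot, vision, job gives the robot as it stands.
- The arm moves only by the shell command python3 -m handwheel 'ROWS' [OPENING] [FORCE]. ROWS is JSON, a list of rows, each a list of 4 numbers: the shift along the tool's x, y, z as a fraction of full scale, then the turn about the tool's z as a fraction of full scale. A call has 1 to 20 rows; each row is the pose to reach, as a shift and turn from the pose commanded when the call began, along the tool's axes at that moment, turning the shorter way round; what a row does not reach only later rows make up. Full scale, the value 1, is 300 mm for a shift and 2 pi rad for a turn. A row lasts 1/12 s, in which the tool goes at most 41.7 mm and 7.16 degrees, less where a joint would pass 70% of its speed; a pose out of reach is approached as far as the arm can. A call with a number of a shift or a turn outside -1 to 1 is refused whole. A call with a gripper value outside its range is refused whole. OPENING is the opening in per cent of the stroke, from 0 (shut) to 100 (fully open), set as the call begins (- or left out, the last holds). The fingers move at their own pace and stop on an object; FORCE is the grip in N (left out, the last holds). Time passes only in rows, so rows that repeat a pose let the fingers close. It gives the time, the measured TCP pose, the force, the opening and the grip force at its end, in the units of the state.
- robot.get_obs(): the state, without advancing time (a new reading comes with each control period).
- vision.camera(name): name is "side" or "top"; returns a dict with "frame" (420x560x3 uint8, red, green, blue), "K" (3x3 intrinsics, pixels), "cam_to_world" (4x4, takes a point from camera to world coordinates). Camera axes: x right, y down, z forward; pixel columns grow to the right and rows downward; lengths in m; the calibration is good to about 2 mm. A picture is of the moment at which its call begins. There is no depth.
- job.hand_in(): hands the job in; it is judged then, once.
Trained networks look in the newest picture that a camera, given by its name, has taken for a name from the list of things; names that differ only in an ending like _2 or _b are one class to them, and where a whole thing is asked for, a point or a joint stands for the part that bears it (a point fixed in the world has none). Each returns a list of dicts, best first, with "conf" (0 to 1); they miss things now and then, are a little off and sometimes report something else, mostly with a low value. They report only what shows in the picture. A call takes as long as a camera call.
- vision.look_for(camera, label): "point" ([row, column] in pixels, amid what is visible of it).
- vision.outline_of(camera, label): "mask" (420x560 bool, what is visible of it) and "point" ([row, column] in pixels, amid what is visible of it).
The state is a dict: "time": time; "q": joint angles; "joint_velocities": joint speeds; "joint_torque": joint torques, N m; "position": TCP position; "tool_rot": TCP orientation; "ft_force": force on the tool from outside, world axes, zero at the start; "moment": the same for the moment, N m; "grip_width": finger opening in m; "grip_force": force on a finger pad.
Only numpy, scipy, OpenCV 4.12 (cv2) and the standard library are available. Lean on these libraries where they do the work, as an engineer would, in place of code of your own. Each camera call takes 0.05 s, during which the arm holds its last target. There are 200 camera calls.

## Working session

There is one attempt and no reset: what is moved stays moved. The work goes in short steps, Python scripts to look and compute and a shell command to move; the robot and the scene stay as the last step left them, time stands still between calls to the robot, and variables do not carry over. Pictures are saved under pics/ and viewed, at most 10 in all, crops included, and the job is handed in when it is done.

```bash
mkdir -p pics
cat > h.py <<'E'
import numpy as np, cv2
from rig import robot, vision, job
def ray(c,p):
    T=c["cam_to_world"];d=T[:3,:3]@np.linalg.inv(c["K"])@[p[1],p[0],1];return T[:3,3],d/np.linalg.norm(d)
def at_z(c,p,z):
    o,d=ray(c,p);return o+d*(z-o[2])/d[2]
def tri(a,b):
    A=0;B=0
    for o,d in(a,b):
        M=np.eye(3)-np.outer(d,d);A=A+M;B=B+M@o
    x=np.linalg.solve(A,B);return x,[np.linalg.norm((np.eye(3)-np.outer(d,d))@(x-o)) for o,d in(a,b)]
def proj(c,P):
    T=np.linalg.inv(c["cam_to_world"]);q=c["K"]@(T[:3,:3]@P+T[:3,3]);return q[1]/q[2],q[0]/q[2]
E
cat > a.py <<'E'
from h import *
C={n:vision.camera(n) for n in("top","side")}
for n in C: cv2.imwrite(f"pics/{n}0.png",C[n]["frame"][:,:,::-1])
for l in("lug_top","tray_notch","tray_cap","tray_well","bowl","tray"):
    R={}
    for n in C:
        r=vision.look_for(n,l); R[n]=r
        print(l,n,[(np.round(x["point"],1).tolist(),round(x["conf"],2)) for x in r[:3]])
    if R["top"] and R["side"]:
        x,e=tri(*[ray(C[n],R[n][0]["point"]) for n in C]); print("   ",x.round(4),np.round(e,4))
print(robot.get_obs())
E
python3 a.py; ls
```

```text
lug_top top [([227.0, 280.9], 0.7)]
lug_top side [([218.4, 258.9], 0.77)]
    [ 0.5649 -0.0343  0.066 ] [0.0003 0.0003]
tray_notch top [([227.4, 281.6], 0.73)]
tray_notch side [([214.5, 258.7], 0.78), ([180.1, 163.0], 0.37)]
    [ 0.563  -0.0367  0.0816] [0.0008 0.0008]
tray_cap top [([226.5, 281.1], 0.83), ([192.9, 117.2], 0.46)]
tray_cap side [([213.9, 260.3], 0.89)]
    [ 0.5666 -0.036   0.0817] [0.0021 0.0021]
tray_well top [([224.7, 279.2], 0.57)]
tray_well side [([218.0, 259.9], 0.62)]
    [ 0.5705 -0.0298  0.0622] [0.0003 0.0003]
bowl top [([227.1, 279.3], 0.81)]
bowl side [([225.3, 259.8], 0.89)]
    [ 0.5679 -0.0297  0.0373] [0.0013 0.0013]
tray top [([224.1, 278.9], 0.74), ([140.5, 241.7], 0.56)]
tray side [([215.0, 258.6], 0.82)]
    [ 0.5694 -0.0288  0.0725] [0.0022 0.0022]
{'time': 0.7, 'q': array([ 1.00349185e+00,  5.27433248e-01,  1.43266492e+00,  1.83594339e-05,
        1.18139093e+00, -1.78462159e-01]), 'joint_velocities': array([-0.00075017,  0.0001727 , -0.00123057, -0.00071515, -0.00062962,
        0.00010975]), 'joint_torque': array([-1.46697395e-03, -4.39871049e+01, -1.76948029e+01,  6.33223588e-02,
        5.04552154e-02,  4.40355336e-06]), 'position': array([0.23689603, 0.57836737, 0.23060065]), 'tool_rot': array([1.93202052e-01, 9.81158990e-01, 5.13110745e-05, 1.09527391e-05]), 'ft_force': array([0.09464382, 0.37536568, 0.51573208]), 'moment': array([ 0.01505904, -0.02000726,  0.02621425]), 'grip_force': 0.0, 'grip_width': 0.08699279890634354}
a.py
h.py
pics
```

Run:
```python
import cv2,numpy as np
t=cv2.imread("pics/top0.png");cv2.imwrite("pics/crop0.png",cv2.resize(t[150:300,200:360],None,fx=4,fy=4,interpolation=2)[:600,:640])
```

```text
(no output)
```

View pics/top0.png

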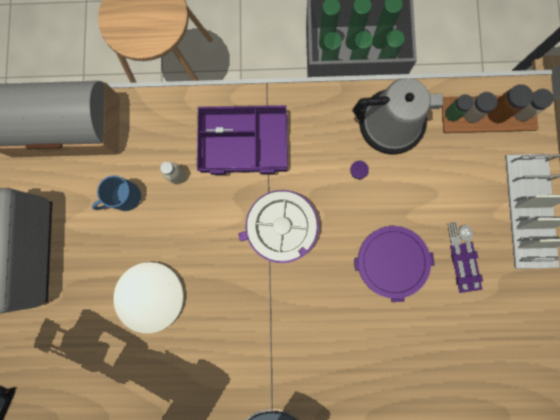

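View pics/side0.png

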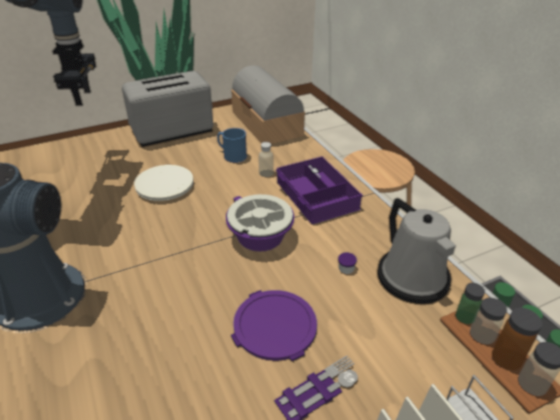

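View pics/crop0.png

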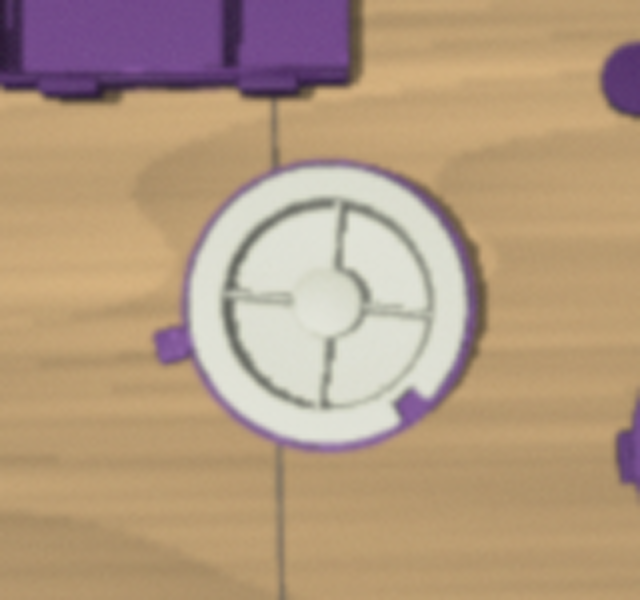

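The top view shows the tray at about (row 226, col 282), the lug's ear at (236, 243) and the notch at (251, 303). The side view agrees: tray at (214, 259). No bystanders are close to the bowl apart from the lunchbox. Next I'll measure the centre and the angles to sub-pixel accuracy.

```bash
cat > m.py <<'E'
from h import *
from scipy.optimize import least_squares
def white(f): # flange/tray: bright, unsaturated
    h=cv2.cvtColor(f,cv2.COLOR_RGB2HSV); return ((h[...,1]<60)&(h[...,2]>140)).astype(np.uint8)
def centre(c,near,z,r=.086):
    m=white(c["frame"]); n,l=cv2.connectedComponents(m)
    k=l[int(near[0]),int(near[1])]
    if k==0: k=np.bincount(l[int(near[0])-30:int(near[0])+30,int(near[1])-36:int(near[1])+36].ravel(),minlength=n)[1:].argmax()+1
    ct=max(cv2.findContours((l==k).astype(np.uint8),0,1)[0],key=len)[:,0]
    W=np.array([at_z(c,(v,u),z)[:2] for u,v in ct])
    s=least_squares(lambda p:np.hypot(*(W-p[:2]).T)-p[2],[*W.mean(0),r],loss="soft_l1",f_scale=.001)
    return s.x
def polar(c,ctr,z,rs,d):
    t=np.radians(np.arange(-180,180,.5));f=c["frame"].astype(np.float32)
    P=[[proj(c,np.array([ctr[0]+r*np.cos(a),ctr[1]+r*np.sin(a),z])) for a in t] for r in rs]
    P=np.array(P,np.float32);v=cv2.remap(f,P[...,1].copy(),P[...,0].copy(),cv2.INTER_LINEAR).mean(0)
    return np.degrees(t),d(v)
def blob(t,s): # circular centroid of the strongest peak above half height
    s=s-np.median(s);k=s.argmax();s=np.roll(s,len(s)//2-k);i=np.arange(len(s))-len(s)//2
    w=np.clip(s-.3*s.max(),0,None)*(abs(i)<40);a=t[k]+.5*(w*i).sum()/w.sum();return (a+180)%360-180,.5*(w>0).sum(),s.max()
def angles(c,ctr,zt):
    n=blob(*polar(c,ctr,zt,[.076,.079,.082],lambda v:-v[:,1]))
    e=blob(*polar(c,ctr,.075,[.099,.103,.107],lambda v:v[:,2]-v[:,1]))
    return n,e
if __name__=="__main__":
    c=vision.camera("top");s=vision.camera("side")
    a=centre(c,(226,282),.083);b=centre(s,(214,259),.083);print("centre top",a.round(4),"side",b.round(4))
    r=[vision.look_for(n,"tray_cap")[0]["point"] for n in("top","side")]
    print("cap",tri(ray(c,r[0]),ray(s,r[1])))
    for k in(a,b,(a+b)/2):
        print(np.round(angles(c,k,.083),2).tolist(), np.round(angles(s,k,.083),2).tolist())
    print("cam",c["cam_to_world"][:3,3],s["cam_to_world"][:3,3])
E
python3 m.py
```

```text
centre top [ 0.567  -0.0336  0.0885] side [ 0.5672 -0.0343  0.0854]
cap (array([ 0.57138141, -0.03485292,  0.07620588]), [np.float64(0.004879140794669691), np.float64(0.004879140794669935)])
[[-140.87, 14.0, 125.42], [103.61, 13.0, 95.29]] [[-141.48, 14.5, 121.11], [103.91, 14.5, 81.89]]
[[-141.3, 14.0, 127.26], [103.58, 13.0, 98.92]] [[-141.86, 14.5, 124.38], [103.97, 14.5, 81.42]]
[[-141.09, 14.0, 126.23], [103.59, 13.0, 97.15]] [[-141.67, 14.0, 122.63], [103.93, 14.5, 81.78]]
cam [ 0.4755288  -0.06847316  1.18872039] [ 0.17412211 -0.94032041  0.8624446 ]
```

The two views agree. The centre is (0.567, -0.034), the flange radius fits at about 86 mm, the lug is at +103.7° and the notch at -141.3°, so the tray needs about 115° clockwise seen from above (positive tool turn). Now moving over the bowl.

```bash
python3 -m handwheel '[[-0.9,-0.735,0,0],[-0.9,-0.735,0,0],[-0.9,-0.735,0,0],[-0.9,-0.735,0,0],[-0.9,-0.735,0,0],[-0.9,-0.735,0,0],[-0.9,-0.735,0,0],[-0.9,-0.735,0,0],[-0.9,-0.735,0,0],[-0.9,-0.735,0,0]]' 80
python3 -m handwheel '[[-0.89,-0.735,0,0.08],[-0.89,-0.735,0,0.08],[-0.89,-0.735,0,0.08],[-0.89,-0.735,0,0.08],[-0.89,-0.735,0,0.08],[-0.89,-0.735,0,0.08],[-0.89,-0.735,0,0.08],[-0.89,-0.735,0,0.08],[-0.89,-0.735,0,0.08],[-0.89,-0.735,0,0.08],[-0.89,-0.735,0,0.08],[-0.89,-0.735,0,0.08]]'
```

```text
time: 1.73
position: [0.4053, 0.2691, 0.2308]
tool_rot: [0.196, 0.981, -0.0, 0.001]
ft_force: [-0.3, -0.3, 0.5]
grip_width: 0.0698
grip_force: 0.0
time: 2.73
position: [0.5654, -0.0313, 0.2302]
tool_rot: [0.43, 0.903, 0.0, -0.001]
ft_force: [-0.4, -0.5, -0.5]
grip_width: 0.0697
grip_force: 0.0
```

```bash
python3 -m handwheel '[[0,0,0.1,0],[0,0,0.2,0],[0,0,0.3,0],[0,0,0.3,0],[0,0,0.3,0]]'
python3 - <<'E'
from m import *
from scipy.spatial.transform import Rotation as R
c=vision.camera("top");s=vision.camera("side")
cv2.imwrite("pics/b.png",np.hstack([cv2.resize(x["frame"][y-70:y+70,u-65:u+65],None,fx=3,fy=3)[:,:,::-1] for x,y,u in((c,220,280),(s,210,260))]))
o=robot.get_obs();M=R.from_quat(o["tool_rot"]).as_matrix()
print(o["position"],np.degrees(np.arctan2(M[1,1],M[0,1])),"shift tool",(M.T@(np.array([.567,-.034,.066])-o["position"]))/.3)
E
```

```text
time: 3.15
position: [0.5648, -0.0311, 0.1397]
tool_rot: [0.43, 0.903, -0.0, -0.002]
ft_force: [0.3, -0.3, 1.0]
grip_width: 0.0695
grip_force: 0.0
[ 0.56741742 -0.03234626  0.14215302] 39.01639404205593 shift tool [-0.00295174 -0.00493024  0.25384201]
```

View pics/b.png

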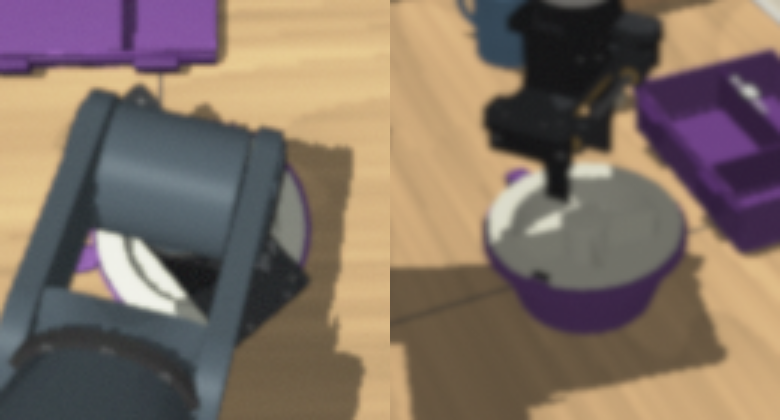

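The side picture shows the fingers about to enter opposite compartments, with the closer one at (185, 560) in the crop, and the hand centred over the tray. Going down.

```bash
python3 -m handwheel '[[-0.001,-0.004,0.08,0],[-0.001,-0.004,0.16,0],[-0.001,-0.004,0.2,0],[-0.001,-0.004,0.22,0],[-0.001,-0.004,0.235,0],[-0.001,-0.004,0.245,0],[-0.001,-0.004,0.245,0]]'
python3 -m handwheel '[[0,0,0,0.01],[0,0,0,0.02],[0,0,0,0.03],[0,0,0,0.04],[0,0,0,0.05],[0,0,0,0.06],[0,0,0,0.07],[0,0,0,0.08],[0,0,0,0.09],[0,0,0,0.1],[0,0,0,0.11],[0,0,0,0.12],[0,0,0,0.12]]'; python3 -c "
from rig import robot;o=robot.get_obs();print(o['moment'],o['ft_force'],o['q'])"
```

```text
time: 3.83
position: [0.5667, -0.0344, 0.0679]
tool_rot: [0.431, 0.902, 0.0, 0.001]
ft_force: [-0.4, 0.0, -0.1]
grip_width: 0.0697
grip_force: 0.0
time: 4.92
position: [0.5669, -0.0351, 0.0683]
tool_rot: [0.733, 0.68, 0.0, 0.001]
ft_force: [-0.2, -0.6, 0.1]
grip_width: 0.0692
grip_force: 0.6
[-0.29248875  0.05165507  0.05806362] [-0.18379848 -0.5870844   0.13983049] [-2.58103282e-01  6.84638741e-01  1.70461111e+00 -9.83773948e-04
  7.49527389e-01 -1.82043116e-01]
```

```bash
python3 -m handwheel '[[0,0,0,0.0125],[0,0,0,0.025],[0,0,0,0.0375],[0,0,0,0.05],[0,0,0,0.0625],[0,0,0,0.075],[0,0,0,0.0875],[0,0,0,0.1],[0,0,0,0.1125],[0,0,0,0.125],[0,0,0,0.1375],[0,0,0,0.15],[0,0,0,0.1625],[0,0,0,0.175],[0,0,0,0.1875],[0,0,0,0.2],[0,0,0,0.2125],[0,0,0,0.225],[0,0,0,0.2375],[0,0,0,0.2375]]'
python3 - <<'E'
from m import *
c=vision.camera("top");s=vision.camera("side")
cv2.imwrite("pics/c.png",np.hstack([cv2.resize(x["frame"][y-70:y+70,u-65:u+65],None,fx=3,fy=3)[:,:,::-1] for x,y,u in((c,220,280),(s,210,260))]))
k=np.array([.567,-.034])
print(np.round(angles(c,k,.083),2).tolist(), np.round(angles(s,k,.083),2).tolist())
E
```

```text
time: 6.58
position: [0.5681, -0.0346, 0.0683]
tool_rot: [1.0, 0.002, 0.002, 0.0]
ft_force: [2.1, -0.2, 1.1]
grip_width: 0.0695
grip_force: 1.1
[[-78.18, 32.5, 41.05], [-174.52, 26.0, 15.94]] [[78.7, 26.0, 81.76], [104.01, 13.0, 74.38]]
```

View pics/c.png

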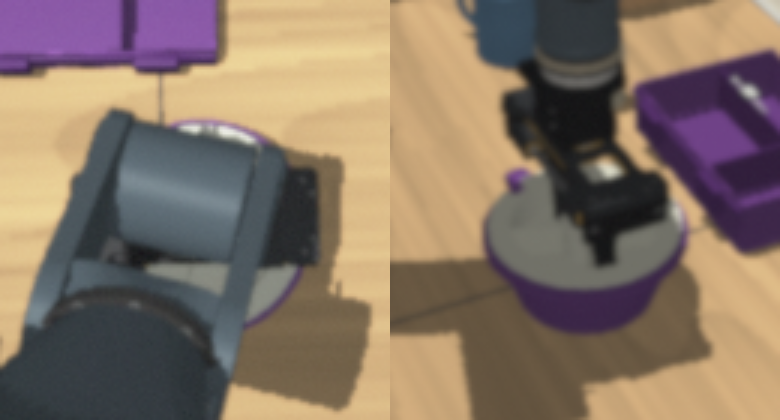

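The hand hides the notch in both views, so I'll back off the wall, rise, move aside and look.

```bash
python3 -m handwheel '[[0,0,0,-0.015],[0,0,0,-0.03],[0,0,0,-0.03],[0,0,-0.05,-0.03],[0,0,-0.15,-0.03],[0,0,-0.28,-0.03],[0,0,-0.4,-0.03],[0,-0.1,-0.4,-0.03],[0,-0.23,-0.4,-0.03],[0,-0.36,-0.4,-0.03],[0,-0.49,-0.4,-0.03],[0,-0.62,-0.4,-0.03],[0,-0.75,-0.4,-0.03],[0,-0.8,-0.4,-0.03],[0,-0.8,-0.4,-0.03],[0,-0.8,-0.4,-0.03]]'
cat > l.py <<'E'
from m import *
import sys
c=vision.camera("top");s=vision.camera("side")
cv2.imwrite(f"pics/{sys.argv[1]}.png",np.hstack([cv2.resize(x["frame"][y-50:y+50,u-65:u+65],None,fx=3,fy=3)[:,:,::-1] for x,y,u in((c,226,280),(s,215,260))]))
for k in([.567,-.034],[.5675,-.0345]):
  print(np.round(angles(c,k,.083),2).tolist(), np.round(angles(s,k,.083),2).tolist())
o=robot.get_obs();print(o["time"],o["position"],o["tool_rot"])
E
python3 l.py d
```

```text
time: 8.02
position: [0.564, 0.2064, 0.1867]
tool_rot: [0.995, 0.097, -0.001, 0.0]
ft_force: [0.3, 0.1, -0.6]
grip_width: 0.0697
grip_force: 0.0
[[117.15, 14.0, 133.39], [104.11, 14.5, 78.99]] [[116.4, 15.0, 127.47], [-106.16, 39.5, 54.61]]
[[117.3, 14.0, 131.7], [104.26, 14.5, 81.69]] [[116.64, 15.0, 121.19], [-106.67, 39.5, 54.32]]
8.1167 [0.56452348 0.20465264 0.18682315] [ 9.95423214e-01  9.55621475e-02 -6.18219475e-04  3.44203904e-04]
```

View pics/d.png

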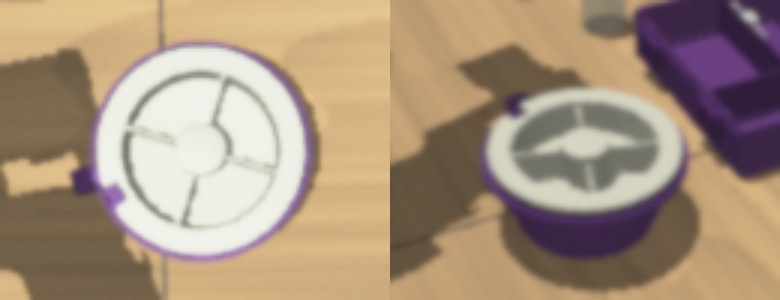

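The hand is clear. The top crop shows the notch at (195, 115), just short of the lug's ear at (180, 85), and the tray is still level. The notch is at 116.8° and the lug at 103.8°, so about 13° more is needed (0.036 of a turn beyond the last contact).

```bash
python3 -m handwheel '[[-0.025,0.13,0,0],[-0.05,0.26,0,0],[-0.075,0.39,0,0],[-0.1,0.52,0,0],[-0.125,0.65,0,0],[-0.145,0.76,0,0],[-0.15,0.786,0,0],[-0.15,0.786,0.05,0],[-0.15,0.786,0.15,0],[-0.15,0.786,0.25,0],[-0.15,0.786,0.33,0],[-0.15,0.786,0.37,0],[-0.15,0.786,0.39,0],[-0.15,0.786,0.4,0],[-0.15,0.786,0.4,0]]'
python3 -m handwheel '[[0,0,0,0.01],[0,0,0,0.02],[0,0,0,0.03],[0,0,0,0.04],[0,0,0,0.048],[0,0,0,0.055],[0,0,0,0.061],[0,0,0,0.066],[0,0,0,0.066],[0,0,0,0.066]]'
python3 -m handwheel '[[0,0,0,-0.015],[0,0,0,-0.03],[0,0,0,-0.03],[0,0,-0.05,-0.03],[0,0,-0.15,-0.03],[0,0,-0.28,-0.03],[0,0,-0.4,-0.03],[0,-0.1,-0.4,-0.03],[0,-0.23,-0.4,-0.03],[0,-0.36,-0.4,-0.03],[0,-0.49,-0.4,-0.03],[0,-0.62,-0.4,-0.03],[0,-0.75,-0.4,-0.03],[0,-0.8,-0.4,-0.03],[0,-0.8,-0.4,-0.03],[0,-0.8,-0.4,-0.03]]'
python3 l.py e
```

```text
time: 9.37
position: [0.5658, -0.0349, 0.067]
tool_rot: [0.995, 0.095, -0.0, -0.0]
ft_force: [0.4, 0.5, -0.6]
grip_width: 0.0695
grip_force: 0.0
time: 10.2
position: [0.5682, -0.0351, 0.0687]
tool_rot: [0.994, -0.11, 0.003, 0.0]
ft_force: [2.1, -1.2, 1.1]
grip_width: 0.0693
grip_force: 1.4
time: 11.53
position: [0.618, 0.2001, 0.1868]
tool_rot: [1.0, -0.016, -0.001, 0.001]
ft_force: [-0.0, -0.1, 0.2]
grip_width: 0.0697
grip_force: 0.0
[[103.86, 15.0, 156.51], [103.61, 16.0, 80.15]] [[103.89, 16.5, 131.03], [-105.66, 39.5, 53.49]]
[[104.16, 14.5, 152.55], [103.82, 16.0, 83.28]] [[104.2, 16.5, 124.79], [-116.47, 39.5, 53.23]]
11.6333 [0.61808    0.19828884 0.18684202] [ 9.99842787e-01 -1.77078664e-02 -7.67204911e-04  4.93840336e-04]
```

View pics/e.png

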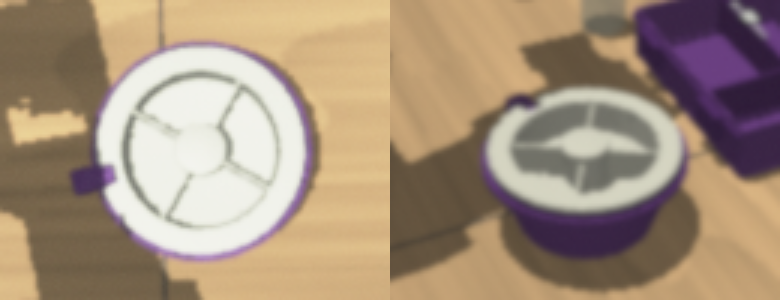

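The notch now stands over the lug: the purple ear and notch form one strip at (180, 95), and the angles agree within 0.5°. Next I'll shut the fingers and press on the cap.

```bash
python3 -m handwheel '[[-0.025,0.13,0,0],[-0.05,0.26,0,0],[-0.075,0.39,0,0],[-0.1,0.52,0,0],[-0.125,0.65,0,0],[-0.14,0.75,0,0],[-0.148,0.785,0,0],[-0.148,0.785,0.05,0],[-0.148,0.785,0.15,0],[-0.148,0.785,0.23,0],[-0.148,0.785,0.27,0],[-0.148,0.785,0.28,0],[-0.148,0.785,0.28,0],[-0.148,0.785,0.28,0]]' 0
python3 -m handwheel '[[0,0,0.01,0],[0,0,0.02,0],[0,0,0.025,0],[0,0,0.03,0],[0,0,0.035,0],[0,0,0.04,0],[0,0,0.045,0],[0,0,0.05,0],[0,0,0.053,0],[0,0,0.053,0],[0,0,0.053,0]]'
```

```text
time: 12.8
position: [0.5668, -0.0346, 0.1037]
tool_rot: [1.0, -0.017, 0.0, 0.0]
ft_force: [0.2, 0.3, 0.5]
grip_width: 0.0006
grip_force: 0.0
time: 13.72
position: [0.567, -0.0342, 0.0874]
tool_rot: [1.0, -0.017, 0.001, 0.0]
ft_force: [0.3, -0.1, 5.6]
grip_width: 0.0003
grip_force: 2.7
```

```bash
python3 -m handwheel '[[0,0,0.003,0],[0,0,0.006,0],[0,0,0.009,0],[0,0,0.009,0],[0,0,0.009,0]]'
```

```text
time: 14.13
position: [0.567, -0.0342, 0.0872]
tool_rot: [1.0, -0.017, 0.001, 0.0]
ft_force: [-3.6, 1.3, 21.9]
grip_width: 0.0007
grip_force: 10.9
```

Firm stop at tip height 79 mm with 22 N, which matches the fully home height. Now rising clear and checking.

```bash
python3 -m handwheel '[[0,0,-0.01,0],[0,0,-0.05,0],[0,0,-0.17,0],[0,0,-0.3,0],[0,0,-0.35,0],[0,-0.13,-0.35,0],[0,-0.26,-0.35,0],[0,-0.39,-0.35,0],[0,-0.52,-0.35,0],[0,-0.65,-0.35,0],[0,-0.78,-0.35,0],[0,-0.8,-0.35,0],[0,-0.8,-0.35,0],[0,-0.8,-0.35,0],[0,-0.8,-0.35,0]]'; python3 l.py f
python3 - <<'E'
from m import *
for n,p in(("top",(226,282)),("side",(216,259))):
    c=vision.camera(n)
    for z in(.074,.083): print(n,z,centre(c,p,z).round(4))
E
```

```text
time: 15.38
position: [0.5742, 0.2043, 0.1888]
tool_rot: [1.0, -0.017, -0.001, 0.0]
ft_force: [0.0, -0.7, -0.2]
grip_width: 0.0002
grip_force: 0.0
[[104.83, 15.0, 126.84], [104.15, 14.5, 79.58]] [[107.43, 38.5, 139.79], [-119.92, 39.5, 53.59]]
[[105.05, 14.5, 127.72], [104.34, 14.0, 82.22]] [[107.0, 37.5, 139.69], [-108.13, 39.5, 53.47]]
15.4833 [0.57458651 0.20394417 0.1891749 ] [ 9.99836785e-01 -1.80602007e-02 -4.12555208e-04  2.47747750e-04]
top 0.074 [ 0.5676 -0.0351  0.0885]
top 0.083 [ 0.5669 -0.0353  0.0878]
side 0.074 [ 0.5682 -0.0345  0.0866]
side 0.083 [ 0.5638 -0.0449  0.0856]
```

View pics/f.png

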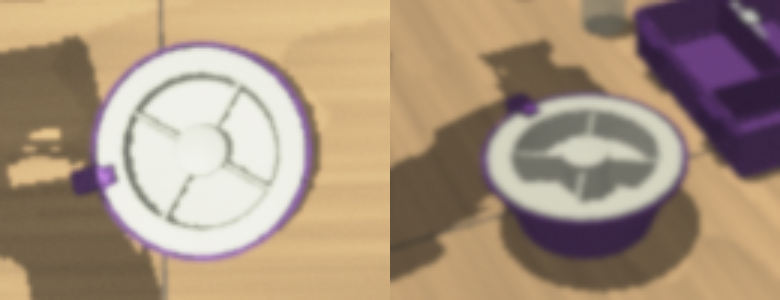

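The tray sits flush inside the rim with the lug in the notch at (180, 95). Side and top centres agree at flange height 74 mm, and no longer at 83 mm, so it is home, and the hand is clear.

```bash
python3 -c "
from rig import job;print(job.hand_in())"
```

```text
the job is handed in; nothing more can be done
None
```

I turned the tray about 115° until its notch stood over the lug, then pressed it home flush with the bowl's rim. I moved the hand clear and handed the job in at about 15.5 s of the 45 s; no verdict came back.

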